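# Set the driver station: inner dial only, then store slide

### The job

On the driver station's dial, turn only the small inner knob until its yellow pointer points straight at the yellow lug of the outer ring, without shifting the outer ring. Only once it is set, push the orange spring-return slide all the way to its end and let go of it there so that it snaps back home by itself. Leave everything else on the bench where it is.

Things in the scene. Friction and masses are not known exactly. Their poses are not given: they have to be found in the camera images.
- dial: setting dial: round teal housing fixed to the bench, 200 mm across, 26 mm high, origin under its centre, on the vertical axis of two concentric controls: the grey OUTER RING and the black INNER KNOB inside it
- knob_axis (a point): on the dial's axis at the top of the inner knob, 69 mm above the bench. The knob is a black disc 112 mm across (top 44 mm above the bench) with an upright bar across it, 100 mm long (50 mm each side of the axis), 16 mm thick, from the disc up to 69 mm; one half of the bar has a yellow stripe on top, the pointer. x axis: along the bar to the pointer end; z up
- knob_pointer (a point): top of the inner knob's bar near its yellow-striped pointer end, 44 mm from the axis, 69 mm above the bench; same axes as knob_axis
- ring_index (a point): top of the outer ring's yellow lug, 70 mm above the bench, 74 mm from the axis; x axis radially outward, z up. The ring: 168 mm outside, 124 mm inside diameter, rim 56 mm above the bench; four lugs 90 degrees apart (three black, one yellow), 18 mm radially x 22 mm wide, all 74 mm from the axis and 70 mm high. It turns very easily (about 1 N at a lug) if touched
- knob (a joint): angle of the inner knob (rad), growing counter-clockwise seen from above, limits -2.8 and 2.8; stays where left (0.08 N m of friction, no detents, no spring). The pointer points at the yellow lug when this equals joint ring; at the start it exceeds joint ring by 0.6 to 2.4, so it is to be turned clockwise
- ring (a joint): angle of the outer ring (rad), same zero and sense as joint knob
- slide_unit: store slide: teal housing fixed to the bench, 90 mm (x) x 180 mm (y), top 30 mm and two side rails up to 35 mm above the bench; origin under its centre. An orange paddle slides along its +y, up to a black rubber stop 44 mm high
- slide_top (a point): top centre of the orange paddle, 86 mm above the bench. The paddle is an upright plate 60 mm wide (point x), 14 mm thick (point y), from 44 to 86 mm above the bench, on a steel foot 36 mm long (point y) whose top is 44 mm above the bench. It slides along the point's +y by 60 mm to its end
- slide (a joint): travel of the paddle (m): 0 home (held there by its return spring), 0.060 fully at its end; the spring pushes back with 2.4 N at home and 6 N at the end, and returns the paddle in about 0.2 s once it is let go
- jar: closed glass jar, 54 mm across, 75 mm tall; origin about the middle of its underside; bystander, to be left alone
- driver: teal and black cordless screwdriver lying flat, 200 mm long, 43 mm thick; origin about the middle of its underside; bystander, to be left alone
- bin: loose black open parts bin with brass screws in it, 100 x 140 x 50 mm; origin about the middle of its underside; bystander, to be left alone
- tape_measure: yellow tape measure, 70 x 65 x 35 mm; origin about the middle of its underside; bystander, to be left alone
- screwdriver: red-handled screwdriver, 200 mm long; origin about the middle of its underside; bystander, to be left alone
- block: bare wooden block, 140 x 70 x 40 mm; origin about the middle of its underside; bystander, to be left alone
There are look-alikes about, which are no part of the job. Leave any white look-alike of the slide_unit alone.

How it is judged (in metres and radians):
On the way, in this order (a step that is already met when the one before it is completed fails the run):
1. the inner knob's pointer points at the ring's yellow lug and is at rest (y of knob_pointer in the frame of ring_index between -0.005 and 0.005 m and x of knob_pointer in the frame of ring_index above -0.06 m and velocity of joint knob between -0.05 and 0.05 rad/s), for 0.3 s.
2. the slide is pushed to its end (value of joint slide above 0.055 m), for 0.1 s.
3. the slide, let go, snaps back towards home (faster than 0.15 m/s) (value of joint slide below 0.045 m and velocity of joint slide below -0.15 m/s), for 0.02 s.
At the end, for the whole second after the job is handed in: the pointer (44 mm from the axis) is within 5 mm sideways of the line from the axis to the ring's yellow lug, on the lug's side; the ring's lug is within 5 mm of where it began; the slide is home (within 4 mm); all at rest (all of step 1 and distance of ring_index from where it was at the start of the episode below 0.005 m and value of joint slide below 0.004 m and velocity of joint slide between -0.01 and 0.01 m/s); the robot touches nothing.
It fails at once if the outer ring is turned (its lug moves more than 5 mm) (distance of ring_index from where it was at the start of the episode above 0.005 m).
It fails at once if the slide is pushed more than half-way while the pointer is not at the lug (value of joint slide above 0.03 m and not (y of knob_pointer in the frame of ring_index between -0.005 and 0.005 m and x of knob_pointer in the frame of ring_index above -0.06 m)).
It fails at once if a bystander is moved more than 20 mm (distance of any of jar, driver, bin, tape_measure, screwdriver, block from where it was at the start of the episode above 0.02 m).
It also fails if it takes over 56 s, if anything falls off the work surface, if the arm or the gripper's body presses on something with over 40 N, if the wrist force passes 120 N, or if a joint passes its speed limit or range.

### The arm

A 6-joint arm with a two-finger parallel gripper is mounted at the origin on the work surface. World frame = base frame: x ahead of the robot, y to its left, z up, the work surface at z = 0. Lengths are in mm, angles in rad, forces in N, time in s.
With the tool pointing down it reaches from about 300 to 950 mm from the base axis. Payload 3.1 kg.
Tool frame: the origin (TCP) lies where the fingers leave the gripper's body, on its centre line; the fingertips stand 73 mm ahead of it and the grasp point (between the pads) lies 54 mm ahead of it (arm.tips_ahead is the distance from the TCP to the fingertips, in mm); z points along the fingers, y is the line along which they close (so a half turn about z gives the same grasp; the last joint's range is limited). The gripper opens to 85 mm and grips with 20 to 120 N. Pads are 22 mm wide; open, the fingers measure 114 mm over their backs; the gripper's body (76 mm by 85 mm) begins 54 mm behind the grasp point. The pads swing forward as they close: fully open they stand 13 mm farther back than shut.
Start: joints at [1.044, 0.308, 1.634, -0, 1.2, -0.07], TCP at [275.7, 560.912, 303.872] pointing down, gripper open.
Joint ranges: [-3.06, 3.06], [-0.79, 1.96], [0.05, 2.63], [-1.19, 4.34], [0.05, 2.64], [-2.94, 2.94]. Speed limits (rad/s): [2.79, 2.79, 3.14, 3.14, 3.14, 3.14].

### API

Orientations are given as a 3x3 rotation matrix whose columns are the frame's x, y, z axes.
In Python, from rig import arm gives the robot as it stands.
- The arm moves only by the tool apply_moves, never from a script. Its argument "motion" is a list that holds one entry, the list of rows, each a list of 7 numbers: the gripper's target within -1 to 1 (shut at 1, half-way at 0, fully open at -1), then the shift along the tool's x, y, z in mm, then the turn, a rotation vector about the tool's x, y, z in rad. In form: [[[grip, tx, ty, tz, ax, ay, az], ...]]. A call has exactly 8 rows; each row is the pose to reach, as a shift and turn from the pose commanded when the call began, along the tool's axes at that moment; what a row does not reach only later rows make up. A row lasts 1/8 s, in which the tool goes at most 62.5 mm and 10.7 degrees, less where a joint would pass 70% of its speed; a pose out of reach is approached as far as the arm can. A call with a gripper value outside its range is refused whole. The fingers move at their own pace and stop on an object; "squeeze" is the grip in N (left out, the last holds). Time passes only in rows, so rows that repeat a pose let the fingers close, or fill a call up. It gives the time, the measured TCP pose, the force, the opening and the grip force at its end, in the units of the state.
- arm.sense(): the state, without advancing time (a new reading comes with each control period).
- arm.grab_frame(name): name is "scene" or "top"; returns the picture (400x640x3 uint8, red, green, blue); there is no depth.
- arm.camera_params(name): a dict with "intrinsics" (3x3 intrinsics, pixels), "k1" (the pictures are not rectified: a ray, as slopes to the right and down, at radius r is drawn at 1 + k1 r^2 times it, then the intrinsics apply), "R" (3x3) and "t" (3): a world point X has camera coordinates R X + t. Camera axes: x right, y down, z forward; pixel columns grow to the right and rows downward; lengths in mm; the calibration is good to about 2 mm. A picture is of the moment at which its call begins. camera_params takes no time and is no camera call.
- arm.sign_off(): hands the job in; it is judged then, once.
Trained networks look in the newest picture that a camera, given by its name, has taken for a name from the list of things; names that differ only in an ending like _2 or _b are one class to them, and where a whole thing is asked for, a point or a joint stands for the part that bears it (a point fixed in the world has none). Each returns a list of dicts, best first, with "p" (0 to 1); they miss things now and then, are a little off and sometimes report something else, mostly with a low value. They report only what shows in the picture. A call takes as long as a camera call. They do not tell look-alikes from the thing itself.
- arm.cut_out(camera, label): "pixels" (400x640 bool, what is visible of it) and "rect" ([left, top, right, bottom] in pixels, round what is visible of it).
The state is a dict: "t": time; "q": joint angles; "qvel": joint speeds; "tau": joint torques, N m; "eef_pos": TCP position; "eef_rot": TCP orientation; "wrist_force": force on the tool from outside, world axes, zero at the start; "ft_torque": the same for the moment, N m; "finger_gap": opening from 0.0 (shut) to 1.0 (fully open); "grip_force": force on a finger pad.
Only numpy, scipy, OpenCV 4.12 (cv2) and the standard library are available. Lean on these libraries where they do the work, as an engineer would, in place of code of your own. Each camera call takes 0.05 s, during which the arm holds its last target. There are 200 camera calls.

## Working session

There is one attempt and no reset: what is moved stays moved. The work goes in short steps, Python scripts to look and compute and a tool call to move; the robot and the scene stay as the last step left them, time stands still between calls to the robot, and variables do not carry over. Pictures are saved under pics/ and viewed, at most 10 in all, crops included, and the job is handed in when it is done.

Besides the shell and the picture viewer there is one more tool, called after "Call:" as a command line: name --argument value ..., lists and objects as JSON in quotes. apply_moves: Moves the arm, as the interface text tells. Its arguments: {"type":"object","properties":{"motion":{"type":"array","items":{"type":"array","items":{"type":"array","items":{"type":"number"}}}},"squeeze":{"type":"number"}},"required":["motion"]}

```bash
mkdir -p pics; cat > h.py <<'E'
import numpy as np, cv2
from rig import arm
def ray(cam,uv):
    c=arm.camera_params(cam);K=np.array(c["intrinsics"]);R=np.array(c["R"]);t=np.array(c["t"])
    d=np.array([(uv[0]-K[0,2])/K[0,0],(uv[1]-K[1,2])/K[1,1]]);x=d.copy()
    for _ in range(20): x=d/(1+c["k1"]*(x@x))
    return -R.T@t, R.T@np.array([x[0],x[1],1])
def at(cam,uv,z):
    o,d=ray(cam,uv); return (o+d*(z-o[2])/d[2])[:2]
def proj(cam,X):
    c=arm.camera_params(cam);K=np.array(c["intrinsics"])
    p=np.array(c["R"])@np.array(X,float)+np.array(c["t"]);x=p[:2]/p[2];x=x*(1+c["k1"]*(x@x))
    return np.array([K[0,0]*x[0]+K[0,2],K[1,1]*x[1]+K[1,2]])
def save(cam,fn,crop=None,s=1):
    im=arm.grab_frame(cam)[:,:,::-1]
    if crop: l,t,r,b=crop; im=im[t:b,l:r]
    cv2.imwrite("pics/"+fn,cv2.resize(im,None,fx=s,fy=s,interpolation=cv2.INTER_CUBIC) if s!=1 else im)
E
python3 - <<'E'
from h import *
save("top","a.png"); save("scene","b.png")
for c in("top","scene"):
    o,_=ray(c,(320,200)); print(c,o.round())
    for n in ("dial","knob_axis","ring_index","slide_unit","slide_top"):
        for d in arm.cut_out(c,n): 
            m=d["pixels"];print(n,round(d["p"],2),np.round(d["rect"]),np.argwhere(m).mean(0)[::-1].round(1))
E
```

```text
top [ 309.  -13. 1668.]
dial 0.9 [237. 146. 290. 203.] [263.3 173.9]
dial 0.48 [373. 159. 385. 173.] [379.8 164.4]
knob_axis 0.84 [247. 156. 278. 191.] [263.1 173.1]
ring_index 0.83 [238. 146. 288. 197.] [261.8 172.2]
ring_index 0.7 [156. 132. 214. 175.] [185.3 154.1]
slide_unit 0.87 [421. 230. 485. 270.] [452.9 248.4]
slide_unit 0.72 [214. 236. 272. 270.] [242.9 254.2]
slide_unit 0.68 [343. 145. 398. 180.] [370.5 164.6]
slide_unit 0.63 [358. 205. 415. 243.] [386.  223.2]
slide_top 0.58 [375. 156. 387. 178.] [380.  164.3]
slide_top 0.51 [245. 249. 260. 269.] [251.3 256.8]
slide_top 0.49 [389. 213. 402. 233.] [395.3 224.9]
slide_top 0.45 [459. 245. 468. 265.] [463.  252.6]
scene [ 998. -811. 1397.]
dial 0.87 [338. 152. 392. 205.] [363.6 179.2]
knob_axis 0.86 [349. 164. 380. 186.] [363.8 174.1]
ring_index 0.88 [344. 155. 388. 197.] [363.2 174.7]
slide_unit 0.89 [286. 229. 342. 280.] [314.6 252.5]
slide_unit 0.83 [288. 124. 336. 160.] [313.3 140.1]
slide_unit 0.71 [233. 209. 290. 256.] [259.5 235. ]
slide_unit 0.66 [168. 247. 229. 300.] [198.9 270. ]
slide_top 0.67 [185. 264. 199. 284.] [189.8 271.5]
slide_top 0.62 [301. 245. 320. 266.] [308.5 253.4]
slide_top 0.51 [305. 132. 318. 146.] [308.2 138.2]
slide_top 0.5 [242. 223. 265. 246.] [252.2 235.7]
```

```bash
python3 - <<'E'
import cv2
a=cv2.imread("pics/a.png");b=cv2.imread("pics/b.png")
cv2.imwrite("pics/a2.png",cv2.resize(a[120:290,140:500],None,fx=2.2,fy=2.2,interpolation=cv2.INTER_CUBIC))
cv2.imwrite("pics/b2.png",cv2.resize(b[100:310,150:430],None,fx=2.8,fy=2.8,interpolation=cv2.INTER_CUBIC))
cv2.imwrite("pics/a3.png",cv2.resize(a[135:215,225:300],None,fx=7,fy=7,interpolation=cv2.INTER_CUBIC))
E
```

```text
(no output)
```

View pics/a2.png

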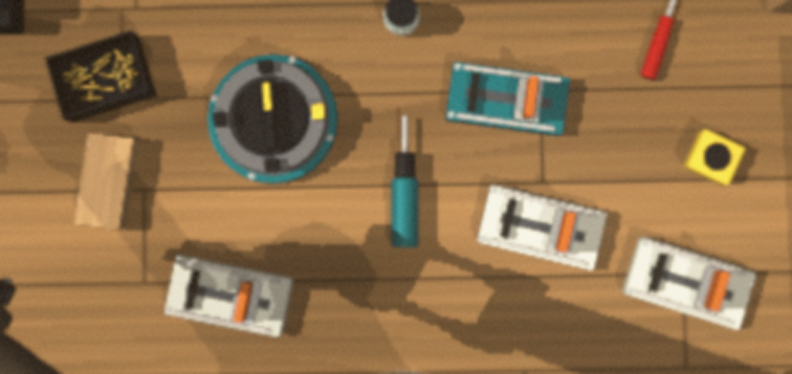

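View pics/b2.png

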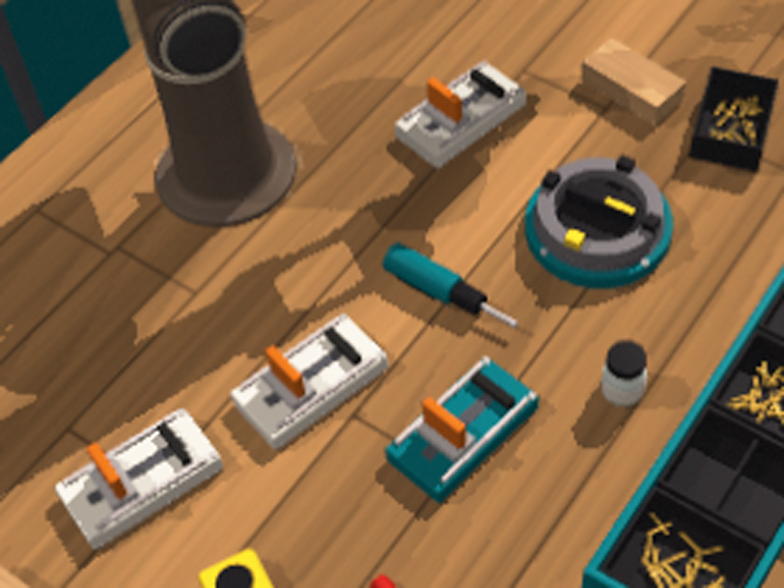

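View pics/a3.png

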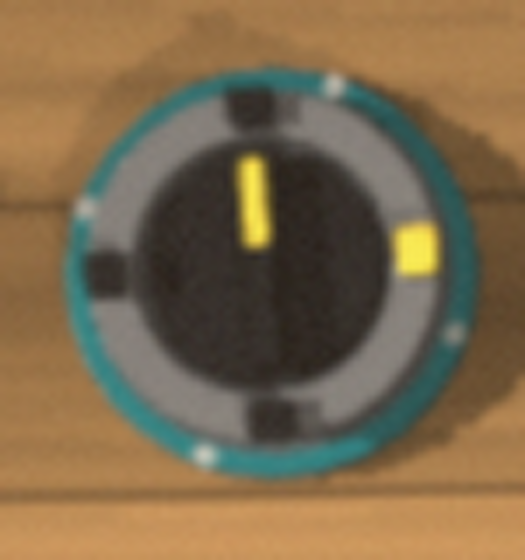

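The top view shows the teal dial at about (263,174) with its pointer up, and the yellow lug to the right at about (284,171). The teal slide is at (370,164), with its stop on the left, and the white look-alikes are elsewhere. Next I measure the positions.

```bash
cat >> h.py <<'E'
def hsvmask(im,lo,hi): return cv2.inRange(cv2.cvtColor(im,cv2.COLOR_BGR2HSV),lo,hi)
def comps(im,win,lo,hi,mn=6):
    l,t,r,b=win; s=8
    big=cv2.resize(im[t:b,l:r],None,fx=s,fy=s,interpolation=cv2.INTER_CUBIC)
    n,lab,st,ce=cv2.connectedComponentsWithStats(hsvmask(big,lo,hi))
    out=[]
    for i in range(1,n):
        if st[i][4]>mn*s*s:
            p=np.argwhere(lab==i)[:,::-1]; f=lambda q:(q+.5)/s-.5+np.array([l,t])
            rc=cv2.minAreaRect(p.astype(np.float32))
            out.append((f(ce[i]),f(cv2.boxPoints(rc)),st[i][4]/s/s))
    return out
E
cat > m.py <<'E'
from h import *
a=cv2.imread("pics/a.png");b=cv2.imread("pics/b.png")
Y=((20,120,120),(38,255,255));O=((5,140,120),(18,255,255))
for cam,im,w,ws in(("top",a,(235,145,292,205),(340,140,402,185)),("scene",b,(335,150,395,207),(285,225,345,282))):
    for c,bx,A in comps(im,w,*Y): print(cam,"yellow",c.round(1),round(A,1),at(cam,c,69.5).round(1),[at(cam,q,69).round().tolist() for q in bx])
    for c,bx,A in comps(im,ws,*O): print(cam,"orange",c.round(1),round(A,1),at(cam,c,86).round(1),[at(cam,q,86).round().tolist() for q in bx])
# top-view black lugs (hand)
L=np.array([[250,106],[415,249],[270,418],[106,274]])
P=np.array([at("top",((u+.5)/7-.5+225,(v+.5)/7-.5+135),70) for u,v in L]);print(P.round(1),P.mean(0))
for cam,im in(("top",a),("scene",b)):
  for n in("dial","slide_unit"):
   for d in arm.cut_out(cam,n):
    p=np.argwhere(d["pixels"])[:,::-1].astype(np.float32);rc=cv2.minAreaRect(p)
    print(cam,n,at(cam,rc[0],30).round(),[at(cam,q,30).round().tolist() for q in cv2.boxPoints(rc)])
E
python3 m.py
```

```text
top yellow [260.8 163.4] 53.3 [522.3 194. ] [[544.0, 203.0], [545.0, 189.0], [501.0, 185.0], [500.0, 199.0]]
top yellow [284.2 170.1] 46.6 [498.6 117.4] [[511.0, 129.0], [511.0, 106.0], [486.0, 107.0], [486.0, 130.0]]
top orange [398.5 142.4] 14.7 [ 579.7 -256.6] [[576.0, -244.0], [594.0, -257.0], [586.0, -269.0], [568.0, -256.0]]
top orange [357.7 143.1] 6.1 [ 580.1 -124.4] [[573.0, -120.0], [590.0, -121.0], [589.0, -129.0], [572.0, -128.0]]
top orange [342.4 142.3] 9.9 [583.7 -74.6] [[586.0, -64.0], [591.0, -88.0], [582.0, -90.0], [578.0, -66.0]]
top orange [380.9 163.8] 81.8 [ 511.1 -197.6] [[483.0, -185.0], [542.0, -195.0], [540.0, -210.0], [480.0, -200.0]]
scene yellow [370.9 172.9] 33.3 [526.7 194.9] [[506.0, 186.0], [503.0, 201.0], [546.0, 205.0], [550.0, 190.0]]
scene yellow [354.8 184.8] 41.2 [505.5 115.3] [[495.0, 101.0], [489.0, 130.0], [515.0, 131.0], [521.0, 102.0]]
scene orange [317.3 250.7] 1727.5 [ 549.8 -192.6] [[526.0, -339.0], [402.0, -169.0], [570.0, -60.0], [681.0, -238.0]]
scene orange [287.9 278.1] 50.7 [ 527.9 -324.2] [[507.0, -313.0], [531.0, -297.0], [550.0,
[... 454 characters left out ...]
0.0, 162.0], [160.0, 182.0]]
top slide_unit [ 517. -170.] [[485.0, -72.0], [578.0, -87.0], [549.0, -268.0], [456.0, -252.0]]
top slide_unit [ 319. -215.] [[298.0, -116.0], [386.0, -139.0], [340.0, -315.0], [252.0, -291.0]]
scene dial [504. 184.] [[359.0, 228.0], [532.0, 339.0], [638.0, 144.0], [478.0, 41.0]]
scene slide_unit [ 524. -175.] [[461.0, -254.0], [483.0, -62.0], [589.0, -94.0], [563.0, -280.0]]
scene slide_unit [227. 252.] [[148.0, 183.0], [189.0, 389.0], [305.0, 321.0], [261.0, 126.0]]
scene slide_unit [ 321. -219.] [[240.0, -289.0], [285.0, -97.0], [403.0, -149.0], [355.0, -331.0]]
scene slide_unit [ 235. -436.] [[145.0, -499.0], [205.0, -323.0], [325.0, -375.0], [264.0, -542.0]]
```

```bash
cat > go.py <<'E'
from h import *
from scipy.spatial.transform import Rotation as Ro
def rel(p,ang):  # tool down, tool x at world angle ang (deg)
    s=arm.sense();R=np.array(s["eef_rot"]);c,d=np.cos(np.radians(ang)),np.sin(np.radians(ang))
    T=np.array([[c,d,0],[d,-c,0],[0,0,-1]])
    print("shift",(R.T@(np.array(p)-s["eef_pos"])).round(1),"turn",Ro.from_matrix(R.T@T).as_rotvec().round(3))
def st():
    s=arm.sense();R=np.array(s["eef_rot"])
    print("t",s["t"],"q",np.round(s["q"],2),"p",np.round(s["eef_pos"],1),"xang",np.degrees(np.arctan2(R[1,0],R[0,0])).round(1),"z",R[:,2].round(3),"F",np.round(s["wrist_force"],1),"tq",np.round(s["ft_torque"],2),s["finger_gap"],s["grip_force"])
E
python3 -c "
from go import *
st(); rel([493.5,191,230],5.3); rel([493.5,191,230],185.3);print(arm.tips_ahead)"
```

```text
t 0.8 q [ 1.04  0.31  1.63  0.    1.2  -0.07] p [275.7 560.9 304. ] xang 153.8 z [ 0.  0. -1.] F [-0.1 -0.3 -1.2] tq [ 0.   -0.02 -0.02] 1.002682209426413 0.0
shift [-358.6 -236.    73.9] turn [ 0.    -0.     2.592]
shift [-358.6 -236.    73.9] turn [ 0.     0.    -0.549]
72.6
```

Call:
apply_moves --motion '[[[0, -50, -33, 10, 0, 0, -0.08], [0, -105, -69, 22, 0, 0, -0.16], [0, -156, -103, 33, 0, 0, -0.24], [0, -208, -137, 43, 0, 0, -0.32], [0, -260, -171, 54, 0, 0, -0.4], [0, -310, -204, 64, 0, 0, -0.48], [0, -345, -227, 71, 0, 0, -0.53], [0, -358.6, -236, 74, 0, 0, -0.549]]]' --squeeze 20

```text
t: 1.8
eef_pos: [494.5, 188.5, 229.6]
eef_rot: [[-0.996, -0.09, -0.0], [-0.09, 0.996, -0.0], [0.0, -0.0, -1.0]]
wrist_force: [-0.3, -0.3, 0.5]
finger_gap: 0.503
grip_force: 0.0
```

```bash
python3 -c "
from go import *
st(); rel([493.5,191,124],185.3)"
```

```text
t 1.8 q [ 0.28  0.21  1.92 -0.    1.01 -1.38] p [494.5 188.5 229.6] xang -174.9 z [-0. -0. -1.] F [-0.3 -0.3  0.5] tq [ 0.01 -0.01  0.03] 0.5025707864655075 0.0
shift [  0.8   2.7 105.6] turn [-0.    -0.    -0.003]
```

Call:
apply_moves --motion '[[[0, 0, 0, 0, 0, 0, 0], [0, 0, 0, 20, 0, 0, 0], [0, 0, 0, 40, 0, 0, 0], [0, 0, 0, 60, 0, 0, 0], [0, 0, 0, 75, 0, 0, 0], [0, 0, 0, 90, 0, 0, 0], [0, 0, 0, 100, 0, 0, 0], [0, 0, 0, 105, 0, 0, 0]]]'

```text
t: 2.8
eef_pos: [493.3, 191.0, 124.3]
eef_rot: [[-0.996, -0.092, -0.001], [-0.092, 0.996, -0.0], [0.001, -0.0, -1.0]]
wrist_force: [-0.2, 0.1, -0.2]
finger_gap: 0.499
grip_force: 0.0
```

```bash
python3 -c "
from go import *
st(); rel([493.5,191,124],185.3); save('scene','c.png',(310,110,430,210),6)"
```

```text
t 2.8 q [ 0.29  0.37  1.97  0.    0.8  -1.38] p [493.3 191.  124.3] xang -174.7 z [-0.001 -0.    -1.   ] F [-0.2  0.1 -0.2] tq [-0.    0.02 -0.01] 0.4992611605949659 0.0
shift [-0.2 -0.   0.3] turn [-0.    -0.001 -0.   ]
```

View pics/c.png

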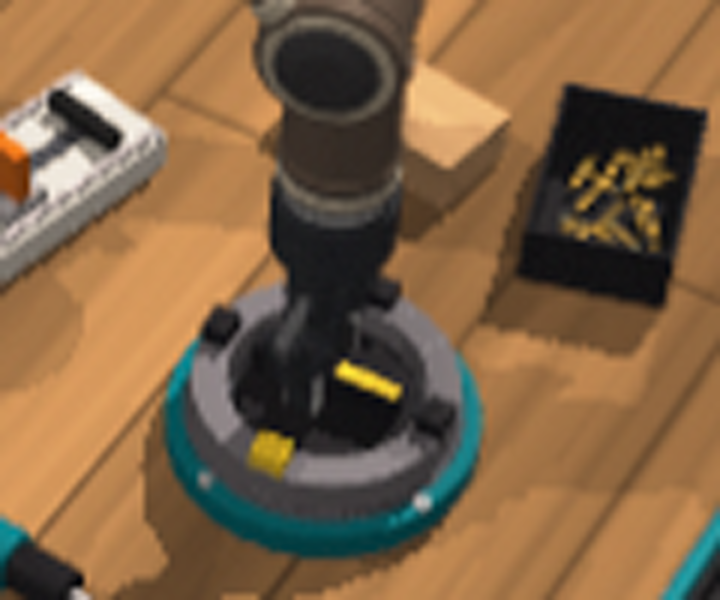

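The fingers straddle the bar inside the ring and touch nothing. I close on the bar now.

Call:
apply_moves --motion '[[[0.3, 0, 0, 0, 0, 0, 0], [0.5, 0, 0, 0, 0, 0, 0], [0.7, 0, 0, 0, 0, 0, 0], [0.7, 0, 0, 0, 0, 0, 0], [0.7, 0, 0, 0, 0, 0, 0], [0.7, 0, 0, 0, 0, 0, 0], [0.7, 0, 0, 0, 0, 0, 0], [0.7, 0, 0, 0, 0, 0, 0]]]' --squeeze 20

```text
t: 3.85
eef_pos: [493.8, 191.6, 125.6]
eef_rot: [[-0.996, -0.092, 0.001], [-0.092, 0.996, 0.001], [-0.001, 0.001, -1.0]]
wrist_force: [-2.2, 5.2, 4.8]
finger_gap: 0.183
grip_force: 23.1
```

Call:
apply_moves --motion '[[[0.3, 0, 0, -2, 0, 0, 0], [0.3, 0, 0, -5, 0, 0, 0], [0.3, 0, 0, -5, 0, 0, 0], [0.7, 0, 0, -5, 0, 0, 0], [0.7, 0, 0, -5, 0, 0, 0], [0.7, 0, 0, -5, 0, 0, 0], [0.7, 0, 0, -5, 0, 0, 0], [0.7, 0, 0, -5, 0, 0, 0]]]'

```text
t: 4.85
eef_pos: [493.3, 191.5, 129.9]
eef_rot: [[-0.996, -0.092, -0.0], [-0.092, 0.996, 0.001], [0.0, 0.001, -1.0]]
wrist_force: [-0.8, 4.1, 0.5]
finger_gap: 0.182
grip_force: 23.3
```

Call:
apply_moves --motion '[[[0.7, 0, 0.5, 0, 0, 0, 0.08], [0.7, 0, 0.5, 0, 0, 0, 0.2], [0.7, 0, 0.5, 0, 0, 0, 0.32], [0.7, 0, 0.5, 0, 0, 0, 0.44], [0.7, 0, 0.5, 0, 0, 0, 0.56], [0.7, 0, 0.5, 0, 0, 0, 0.68], [0.7, 0, 0.5, 0, 0, 0, 0.76], [0.7, 0, 0.5, 0, 0, 0, 0.8]]]'

```text
t: 5.85
eef_pos: [494.0, 193.8, 130.0]
eef_rot: [[-0.758, 0.652, 0.002], [0.652, 0.758, 0.005], [0.001, 0.005, -1.0]]
wrist_force: [-0.1, 12.6, -2.9]
finger_gap: 0.178
grip_force: 22.8
```

```bash
python3 -c "
from go import *
st(); rel([493.5,191.5,129],93.5)"
```

```text
t 5.85 q [ 0.29  0.37  1.97  0.01  0.81 -0.57] p [494.  193.8 130. ] xang 139.3 z [ 0.002  0.005 -1.   ] F [-0.1 12.6 -2.9] tq [1.85 0.07 0.14] 0.17820607140364206 22.833682000637054
shift [-1.1 -2.   1. ] turn [ 0.004 -0.003  0.799]
```

Call:
apply_moves --motion '[[[0.7, 0.8, 1, 0, 0, 0, 0.08], [0.7, 1.5, 1.8, 0, 0, 0, 0.2], [0.7, 1.5, 1.8, 0, 0, 0, 0.32], [0.7, 1.5, 1.8, 0, 0, 0, 0.44], [0.7, 1.5, 1.8, 0, 0, 0, 0.56], [0.7, 1.5, 1.8, 0, 0, 0, 0.68], [0.7, 1.5, 1.8, 0, 0, 0, 0.76], [0.7, 1.5, 1.8, 0, 0, 0, 0.8]]]'

```text
t: 6.85
eef_pos: [496.0, 195.2, 130.0]
eef_rot: [[-0.061, 0.998, 0.007], [0.998, 0.061, 0.003], [0.003, 0.007, -1.0]]
wrist_force: [4.9, 8.0, -6.5]
finger_gap: 0.177
grip_force: 22.3
```

```bash
python3 -c "
from go import *
st()"
```

```text
t 6.85 q [0.29 0.37 1.96 0.   0.8  0.23] p [496.  195.2 130. ] xang 93.5 z [ 0.007  0.003 -1.   ] F [ 4.9  8.  -6.5] tq [ 1.24 -0.73  0.05] 0.17741338891936764 22.278610467910767
```

Call:
apply_moves --motion '[[[0.3, 0, 0, 0, 0, 0, 0], [0.2, 0, 0, 0, 0, 0, 0], [0.2, 0, 0, 0, 0, 0, 0], [0.2, 0, 0, -15, 0, 0, 0], [0.2, 0, 0, -40, 0, 0, 0], [0.2, 0, 0, -80, 0, 0, 0], [0.2, 0, 0, -130, 0, 0, 0], [0.2, 0, -55, -180, 0, 0, 0]]]'

```text
t: 7.85
eef_pos: [449.7, 191.2, 306.0]
eef_rot: [[-0.062, 0.998, 0.006], [0.998, 0.062, 0.002], [0.001, 0.006, -1.0]]
wrist_force: [-0.3, 0.3, 0.4]
finger_gap: 0.403
grip_force: 0.0
```

Call:
apply_moves --motion '[[[1, -50, -20, 0, 0, 0, 0], [1, -105, -20, 0, 0, 0, 0.04], [1, -165, -20, 0, 0, 0, 0.09], [1, -225, -20, 0, 0, 0, 0.14], [1, -285, -10, 0, 0, 0, 0.19], [1, -345, 0, 0, 0, 0, 0.22], [1, -400, 10, 0, 0, 0, 0.22], [1, -420, 20, 0, 0, 0, 0.22]]]'

```text
t: 8.85
eef_pos: [493.8, -230.4, 303.3]
eef_rot: [[0.16, 0.987, 0.002], [0.987, -0.16, -0.002], [-0.002, 0.002, -1.0]]
wrist_force: [-0.4, 0.3, 0.8]
finger_gap: 0.001
grip_force: 0.0
```

```bash
python3 - <<'E'
from go import *
st()
save("top","d.png"); save("scene","e.png")
a=cv2.imread("pics/d.png");b=cv2.imread("pics/e.png");Y=((20,120,120),(38,255,255))
for cam,im,w in(("top",a,(235,145,292,205)),("scene",b,(335,150,395,207))):
    for c,bx,A in comps(im,w,*Y): print(cam,"yellow",c.round(1),round(A,1),at(cam,c,69.5).round(1),[at(cam,q,69).round().tolist() for q in bx])
cv2.imwrite("pics/f.png",cv2.resize(a[135:215,225:400],None,fx=4.5,fy=4.5,interpolation=cv2.INTER_CUBIC))
E
```

```text
t 8.85 q [-0.52  0.15  1.82 -0.    1.16 -0.36] p [ 493.8 -230.4  303.3] xang 80.8 z [ 0.002 -0.002 -1.   ] F [-0.4  0.3  0.8] tq [-0.01  0.01 -0.01] 0.0012919742797028102 0.0
top yellow [284.2 170.1] 46.7 [498.6 117.3] [[511.0, 129.0], [511.0, 106.0], [486.0, 107.0], [486.0, 130.0]]
top yellow [270. 171.] 53.5 [496.5 163.9] [[503.0, 187.0], [505.0, 142.0], [490.0, 142.0], [489.0, 186.0]]
scene yellow [360.6 175.4] 29.2 [500.9 164.5] [[496.0, 144.0], [492.0, 188.0], [505.0, 186.0], [508.0, 142.0]]
scene yellow [354.7 184.8] 41.3 [505.5 115.1] [[495.0, 101.0], [489.0, 130.0], [515.0, 131.0], [521.0, 102.0]]
```

View pics/f.png

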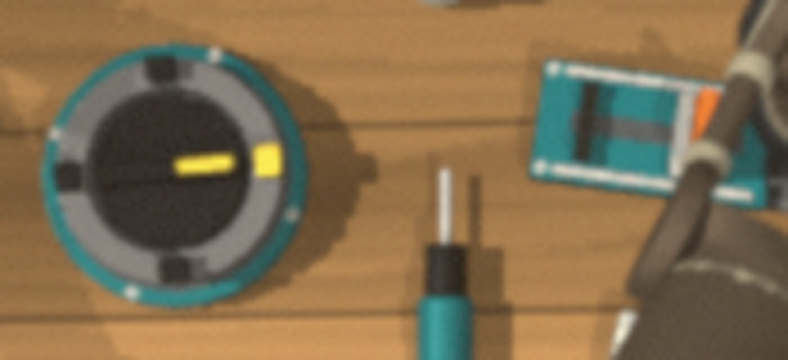

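The pointer now lines up with the yellow lug to within about 1 mm, and the ring hasn't moved. Next is the slide.

```bash
python3 -c "
from go import *
rel([505,-234,150],80.9)"
```

```text
shift [ -2.5  10.9 153.1] turn [ 0.002  0.001 -0.001]
```

Call:
apply_moves --motion '[[[1, 0, 10, 0, 0, 0, 0], [1, 0, 10, 20, 0, 0, 0], [1, 0, 10, 45, 0, 0, 0], [1, 0, 10, 70, 0, 0, 0], [1, 0, 10, 90, 0, 0, 0], [1, 0, 10, 100, 0, 0, 0], [1, 0, 10, 100, 0, 0, 0], [1, 0, 10, 100, 0, 0, 0]]]'

```text
t: 9.95
eef_pos: [504.3, -228.6, 203.0]
eef_rot: [[0.156, 0.988, 0.002], [0.988, -0.156, -0.001], [-0.001, 0.002, -1.0]]
wrist_force: [1.1, 0.1, -0.5]
finger_gap: -0.001
grip_force: 0.0
```

```bash
python3 -c "
from go import *
st();rel([505,-234,150],80.9)
save('scene','g.png',(260,200,370,290),6)"
```

```text
t 9.95 q [-0.5   0.29  1.88  0.    0.97 -0.35] p [ 504.3 -228.6  203. ] xang 81.0 z [ 0.002 -0.001 -1.   ] F [ 1.1  0.1 -0.5] tq [-0.01 -0.02 -0.02] -0.0012213353300150975 0.0
shift [-5.2  1.5 53. ] turn [0.002 0.001 0.002]
```

View pics/g.png

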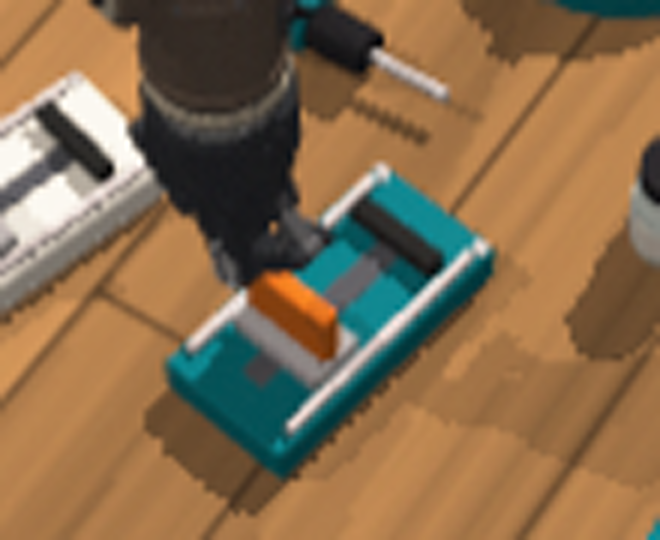

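```bash
python3 -c "
from go import *
for X in ([504.3,-228.6,203],[504.3,-228.6,128],[504.3,-228.6,118],[511,-197.6,86]): print(((proj('scene',X)-[260,200])*6).round(), proj('top',X).round(1))"
```

```text
[224. 196.] [395.7 160.8]
[232. 273.] [392.3 164. ]
[233. 282.] [391.9 164.4]
[279. 277.] [380.9 163.8]
```

```bash
python3 -c "
from go import *
for q in ([298,297],[258,277],[335,316]): print(at('scene',((q[0]+.5)/6-.5+260,(q[1]+.5)/6-.5+200),86).round(1))
im=cv2.imread('pics/g.png')[240:380,220:370]; cv2.imwrite('pics/g2.png',cv2.resize(im,None,fx=4,fy=4))
im=cv2.imread('pics/a.png')[140:190,340:405]; cv2.imwrite('pics/g3.png',cv2.resize(im,None,fx=12,fy=12,interpolation=cv2.INTER_CUBIC))"
```

```text
[ 524.6 -201.8]
[ 499.4 -203.2]
[ 547.9 -200.7]
```

View pics/g2.png

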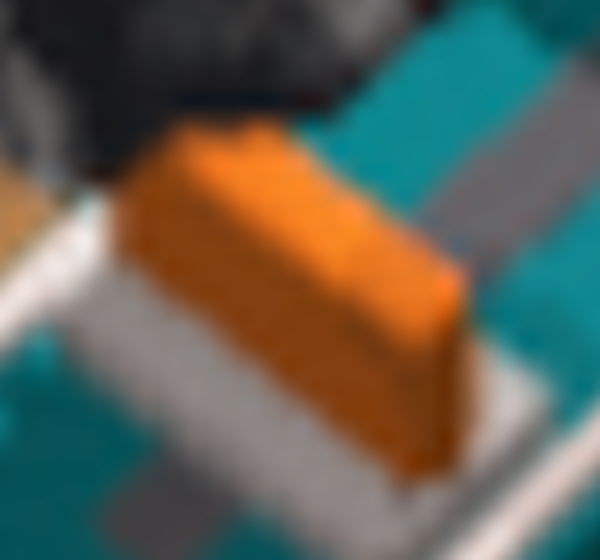

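View pics/g3.png

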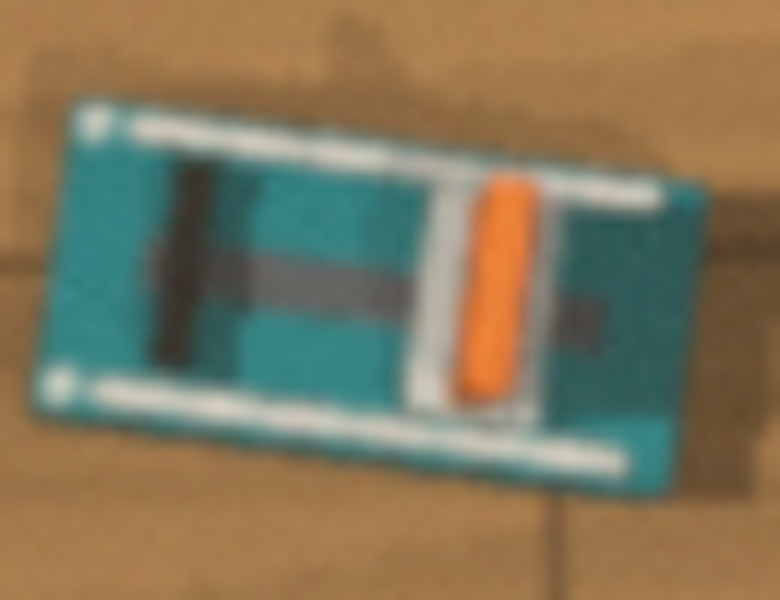

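Call:
apply_moves --motion '[[[1, -11, 5.5, 0, 0, 0, 0], [1, -11, 5.5, 5, 0, 0, 0], [1, -11, 5.5, 20, 0, 0, 0], [1, -11, 5.5, 35, 0, 0, 0], [1, -11, 5.5, 45, 0, 0, 0], [1, -11, 5.5, 53, 0, 0, 0], [1, -11, 5.5, 53, 0, 0, 0], [1, -11, 5.5, 53, 0, 0, 0]]]'

```text
t: 11.0
eef_pos: [507.6, -240.5, 149.2]
eef_rot: [[0.156, 0.988, 0.001], [0.988, -0.156, -0.0], [-0.0, 0.001, -1.0]]
wrist_force: [-0.1, -0.2, -0.1]
finger_gap: -0.001
grip_force: 0.0
```

Call:
apply_moves --motion '[[[1, 5, 0, 0, 0, 0, 0], [1, 11, 0, 0, 0, 0, 0], [1, 17, 0, 0, 0, 0, 0], [1, 23, 0, 0, 0, 0, 0], [1, 29, 0, 0, 0, 0, 0], [1, 34, 0, 0, 0, 0, 0], [1, 35, 0, 0, 0, 0, 0], [1, 35, 0, 0, 0, 0, 0]]]'

```text
t: 12.0
eef_pos: [512.7, -205.9, 149.0]
eef_rot: [[0.156, 0.988, -0.0], [0.988, -0.156, -0.0], [-0.0, 0.0, -1.0]]
wrist_force: [-0.6, -2.9, -0.2]
finger_gap: -0.004
grip_force: 1.5
```

```bash
python3 -c "
from go import *
st()
save('scene','h.png',(260,200,370,290),6)"
```

```text
t 12.0 q [-0.46  0.37  1.91 -0.    0.86 -0.3 ] p [ 512.7 -205.9  149. ] xang 81.0 z [-0. -0. -1.] F [-0.6 -2.9 -0.2] tq [-0.44  0.14 -0.01] -0.0038205639790768286 1.5266841091633898
```

View pics/h.png

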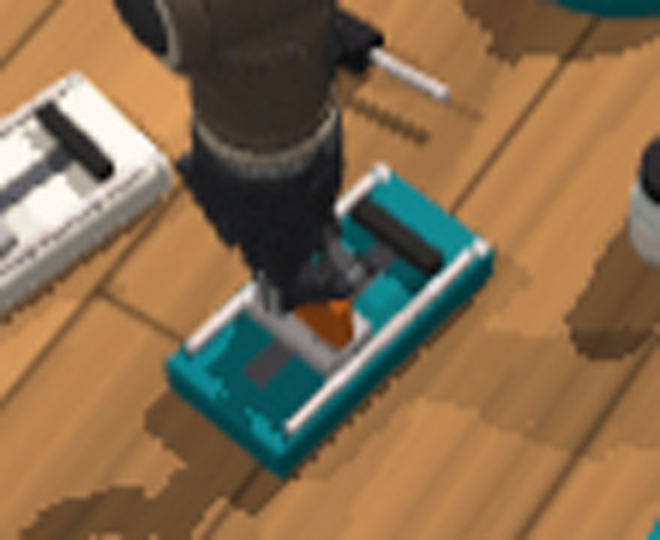

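In the picture the fingers are behind the paddle and already pushing it, with a force of 2.9 N. I keep pushing.

Call:
apply_moves --motion '[[[1, 6, 0, 0, 0, 0, 0], [1, 13, 0, 0, 0, 0, 0], [1, 20, 0, 0, 0, 0, 0], [1, 27, 0, 0, 0, 0, 0], [1, 34, 0, 0, 0, 0, 0], [1, 40, 0, 0, 0, 0, 0], [1, 44, 0, 0, 0, 0, 0], [1, 44, 0, 0, 0, 0, 0]]]'

```text
t: 13.05
eef_pos: [519.8, -162.0, 149.0]
eef_rot: [[0.155, 0.988, 0.0], [0.988, -0.155, -0.001], [-0.001, 0.0, -1.0]]
wrist_force: [-1.6, -5.0, 0.6]
finger_gap: 0.002
grip_force: 2.8
```

Call:
apply_moves --motion '[[[1, 1, 0, 0, 0, 0, 0], [1, 2, 0, 0, 0, 0, 0], [1, 3, 0, 0, 0, 0, 0], [1, 4, 0, 0, 0, 0, 0], [1, 5, 0, 0, 0, 0, 0], [1, 6, 0, 0, 0, 0, 0], [1, 6, 0, 0, 0, 0, 0], [1, 6, 0, 0, 0, 0, 0]]]'

```text
t: 14.05
eef_pos: [520.5, -157.3, 149.0]
eef_rot: [[0.155, 0.988, -0.0], [0.988, -0.155, -0.003], [-0.003, 0.0, -1.0]]
wrist_force: [-1.7, -8.4, 0.9]
finger_gap: -0.001
grip_force: 4.4
```

Call:
apply_moves --motion '[[[1, 1, 0, 0, 0, 0, 0], [1, 2, 0, 0, 0, 0, 0], [1, 3, 0, 0, 0, 0, 0], [1, 3, 0, 0, 0, 0, 0], [1, 3, 0, 0, 0, 0, 0], [1, 3, 0, 0, 0, 0, 0], [1, 3, 0, 0, 0, 0, 0], [1, 3, 0, 0, 0, 0, 0]]]'

```text
t: 15.05
eef_pos: [520.6, -156.7, 149.1]
eef_rot: [[0.153, 0.988, -0.001], [0.988, -0.153, -0.008], [-0.008, 0.001, -1.0]]
wrist_force: [-4.2, -15.7, 0.2]
finger_gap: -0.0
grip_force: 8.3
```

The force rises to 16 N with no further travel, so the paddle is at its stop. I let go by lifting quickly.

Call:
apply_moves --motion '[[[1, 2, 0, -60, 0, 0, 0], [1, 2, 0, -120, 0, 0, 0], [1, 2, 0, -150, 0, 0, 0], [1, -40, 0, -150, 0, 0, 0], [1, -100, -20, -150, 0, 0, 0], [1, -150, -40, -150, 0, 0, 0], [1, -190, -60, -150, 0, 0, 0], [1, -200, -60, -150, 0, 0, 0]]]'

```text
t: 16.05
eef_pos: [429.6, -341.9, 298.4]
eef_rot: [[0.16, 0.987, 0.0], [0.987, -0.16, 0.003], [0.003, -0.0, -1.0]]
wrist_force: [0.6, -0.3, 0.2]
finger_gap: 0.0
grip_force: 0.0
```

```bash
python3 - <<'E'
from go import *
st()
save("top","i.png"); save("scene","j.png")
a=cv2.imread("pics/i.png");b=cv2.imread("pics/j.png");g=cv2.imread("pics/b.png");Y=((20,120,120),(38,255,255));O=((5,140,120),(18,255,255))
for c,bx,A in comps(a,(235,145,292,205),*Y): print(at("top",c,69.5).round(1))
print("slide area diff vs start (scene):",cv2.absdiff(b[238:275,295:330],g[238:275,295:330]).mean())
for im,n in((g,"start"),(b,"now")):
    print(n,[(c.round(1),round(A)) for c,bx,A in comps(im,(298,240,322,268),(5,200,120),(16,255,255))])
cv2.imwrite("pics/k.png",cv2.resize(b[140:300,260:400],None,fx=3.7,fy=3.7,interpolation=cv2.INTER_CUBIC))
E
```

```text
t 16.05 q [-0.75  0.17  1.82  0.    1.16 -0.59] p [ 429.6 -341.9  298.4] xang 80.8 z [ 0.     0.003 -1.   ] F [ 0.6 -0.3  0.2] tq [-0.   -0.01 -0.04] 0.0004151305283456096 0.0
[498.6 117.4]
[496.6 163.9]
slide area diff vs start (scene): 1.3204633204633205
start [(array([307.6, 250. ]), 114)]
now [(array([307.6, 250.1]), 115)]
```

View pics/k.png

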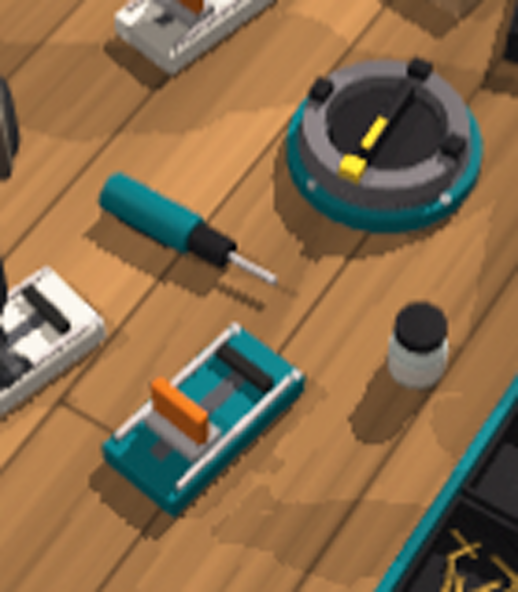

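The slide is back home at (307.6,250), the pointer is at the lug, and the arm is clear of everything.

```bash
python3 -c "
from rig import arm
print(arm.sign_off())"
```

```text
the job is handed in; nothing more can be done
None
```

The job is handed in: the knob's pointer lines up with the yellow lug to within about 1 mm by the camera, the ring shows no movement, and the slide was pushed to its stop and is back home; the snap-back speed was not measured, and no verdict came back.

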